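# Line up the citrus press with a drift and bolt it to its board

### The arm

A 7-joint arm with a two-finger parallel gripper is mounted at the origin on a cart in front of the work surface, level with it; the furniture and walls round the work are solid. World frame = base frame: x ahead of the robot, y to its left, z up, the work surface at z = 0. Lengths are in mm, angles in rad, forces in N, time in s.
With the tool pointing down it reaches from about 425 to 1025 mm from the base axis. Payload 3.6 kg.
Tool frame: the origin (TCP) lies between the finger pads; the fingertips stand 17 mm ahead of it and the grasp point (between the pads) lies 2 mm behind it; z points along the fingers, y is the line along which they close (so a half turn about z gives the same grasp; the last joint's range is limited). The gripper opens to 85 mm and grips with 20 to 120 N. Pads are 22 mm wide; open, the fingers measure 114 mm over their backs; the gripper's body (76 mm by 85 mm) begins 54 mm behind the grasp point. The pads swing forward as they close: fully open they stand 13 mm farther back than shut.
Start: joints at [1.091, 0.591, 0.048, 1.609, -0.033, 0.943, -0.034], TCP at [273.492, -671.44, 248.302] pointing down, gripper open.
Joint ranges: [-2.69, 2.69], [-0.47, 2.24], [-1.27, 1.36], [0.19, 2.51], [-1.53, 4.68], [0.08, 2.07], [-3.09, 3.09]. Speed limits (rad/s): [2.57, 2.57, 3.14, 3.14, 3.14, 3.14, 3.14].

### API

Orientations are given as a unit quaternion [w, x, y, z].
In Python, from station import bot gives the robot as it stands. The module is installed in compiled form; this text tells all that it offers.
- The arm moves only by the tool jog_arm, called as name(argument=value, ...), one argument or row to a line, values as JSON. Schema: {"type":"object","properties":{"increments":{"type":"string"},"jaw":{"type":"number"},"only":{"type":"string"},"quiet":{"type":"boolean"},"lines":{"type":"string"}},"required":["increments"],"additionalProperties":false}. increments is a string of 1 to 12 rows, parted by a bar, with the numbers parted by spaces; each row has 6 numbers: dx, dy, dz in mm, then a rotation vector rx, ry, rz in rad; each row is the pose to reach, as a shift and turn from the pose commanded when the call began, along the tool's axes at that moment; what a row does not reach only later rows make up. A row lasts 1/12 s, in which the tool goes at most 41.7 mm and 0.125 rad, less where a joint would pass 70% of its speed; a pose out of reach is approached as far as the arm can. jaw is the finger opening in mm, set as the call begins (left out keeps the last). The fingers move at their own pace and stop on an object; the grip force is fixed at half the most. Time passes only in rows, so rows that do not move let the fingers close. The tool returns the time, the measured TCP pose, the force, the opening and the grip force at its end. only (a regular expression) keeps the lines of the reply that match it, lines (a string "A,B") keeps lines A to B, and quiet returns only ok. Input that does not fit is refused with a message, and nothing moves.
- bot.get_obs(): the state, without advancing time (a new reading comes with each control period).
- bot.get_image(name): name is "scene" or "top" or "wrist"; returns a dict with "frame" (400x640x3 uint8, red, green, blue), "range_z" (400x640 float32, mm along the optical axis (not along the pixel's ray), 0 where there is no reading), "K" (3x3 intrinsics, pixels), "dist_coeffs" ([k1, k2, p1, p2, k3] as OpenCV has them; the pictures are not rectified), "view" (4x4, takes a point from world to camera coordinates); the wrist camera has in their place "mount" (4x4, takes a point from camera to tool coordinates, whose origin is the TCP and whose axes are the flange's). Camera axes: x right, y down, z forward; pixel columns grow to the right and rows downward; lengths in mm; the calibration is good to about 2 mm. A picture is of the moment at which its call begins: read the wrist's pose just before it.
- bot.finish_job(): hands the job in; it is judged then, once.
The state is a dict: "time_s": time; "qpos": joint angles; "joint_velocities": joint speeds; "tau": joint torques, N m; "tool_pos": TCP position; "tcp_rot": TCP orientation; "contact_force": force on the tool from outside, world axes, zero at the start; "torque": the same for the moment, N m; "gripper_width": finger opening in mm; "finger_force": force on a finger pad.
Only numpy, scipy, OpenCV 4.12 (cv2) and the standard library are available. Lean on these libraries where they do the work, as an engineer would, in place of code of your own. Each camera call takes 0.05 s, during which the arm holds its last target. There are 200 camera calls.

### The job

The heavy citrus press is back on its board with its rear bolt in, but it has swivelled and its front eye no longer stands over the hole in the steel plate under it. Feel with the tapered drift from the pin rack through the eye for that hole, to the left or right, and work the drift gently down without forcing it until its collar sits fully home on the eye: the drift, not the hand, brings the press into line. Then stand the drift fully back in the rack and put the mounting bolt into the eye in its place, fully home, leaving the drinking glass where it is.

Things in the scene. Friction and masses are not known exactly. Their poses are not given: they have to be found in the camera images.
- press: cast aluminium lever citrus press, 5 kg, 0.5 m tall, swivelling on its rear bolt; it stays where it is left; 11 N sideways at the eye moves it, 15 to 25 N down on the drift does it. Origin on its front eye's axis at the eye's underside, 46 mm above the worktop; x to the rear bolt, 270 mm away, z up. Its nearest tall part, the cup, starts 97 mm behind the eye, 185 mm above the worktop
- press_eye (a point): centre of the press's front eye at its upper face, 56 mm above the worktop: a flat ring 66 mm across, 10 mm thick, with a plain 21 mm through hole, on a tongue 270 mm in front of the rear bolt, lying on the board's steel plate. Axes as the press
- board: wooden block 390 x 196 x 42 mm under the press, fixed. Origin at the centre of its underside; x along it from the robot's end to the rear bolt (at x = +130 mm, y = 0), y left, z up. A steel plate, 70 x 84 mm, top 46 mm above the worktop, is let in under the eye (a like one under the rear bolt), with a vertical 21 mm hole down to the worktop
- board_mark (a point): point on the board's centre line at the upper face of the steel plate under the eye (board x -140, y 0 mm), board axes. The plate's 21 mm hole is true along x but lies 7 to 9 mm to the left or to the right of this point along board y; which side and how far is not measured, and the eye hides most of it. At the start the eye's centre is about 1 mm from this point at most
- drift: tapered steel lining-up pin, told by its point and longer, slimmer handle. Origin on its axis at the collar's underside, z up. Below: 13 mm of plain 20 mm shank, then a 37 mm taper to a 9 mm blunt tip 50 mm below. Above: collar 34 mm wide, 5 thick, then a dark handle 24 mm in diameter, up to 55 mm. 0.22 kg. Stands in one of the rack's sockets, collar on the rack
- bolt: plain steel mounting bolt (no thread, just set in), told by its blunt shank and short wide knob. Origin on its axis at the collar's underside, z up. Below: 18 mm shank, 44 mm long, 1.2 mm chamfer at the end. Above: collar 36 mm wide, 4 thick, then a bright knob 28 mm in diameter, up to 30 mm. 0.18 kg. Stands in the rack's other socket, collar on the rack
- rack: pin rack: wooden block 66 x 160 x 56 mm with a steel top, fixed to the worktop to the right of the board, with two vertical 21 mm through holes 90 mm apart in a row along its y. Origin at the centre of its underside.
- rack_socket0 (a point): mouth of the rack's left socket (rack y = +45 mm), on its top, 56 mm above the worktop; 21 mm wide
- rack_socket1 (a point): mouth of the rack's right socket (rack y = -45 mm), on its top, 56 mm above the worktop; 21 mm wide
- glass: clear drinking glass, 81 mm wide at the rim, 103 mm tall, standing on the worktop between the board and the chopping board. Origin at the centre of its underside.
Things that resemble listed ones, but are neither listed nor needed, are in the scene too. Leave any purple or yellow look-alike of the bolt alone.

How it is judged (in metres and radians):
On the way, in this order (a step that is already met when the one before it is completed fails the run):
1. the drift is driven fully home in the press's eye, its collar down on the eye, so that eye and hidden hole are in line (horizontal distance between drift and press_eye below 0.0025 m and z of drift in the frame of press_eye between -0.0012 and 0.0012 m and angle between drift's own z axis and vertical below 0.08 rad), for 0.2 s.
2. the drift is back out of the eye and stands fully home in a socket of the rack (((horizontal distance between drift and rack_socket0 below 0.003 m and z of drift in the frame of rack_socket0 between -0.0012 and 0.0012 m and angle between drift's own z axis and vertical below 0.08 rad) or (horizontal distance between drift and rack_socket1 below 0.003 m and z of drift in the frame of rack_socket1 between -0.0012 and 0.0012 m and angle between drift's own z axis and vertical below 0.08 rad))), for 0.2 s.
3. the bolt is fully home in the eye, its collar down on the eye (horizontal distance between bolt and press_eye below 0.0025 m and z of bolt in the frame of press_eye between -0.0012 and 0.0012 m and angle between bolt's own z axis and vertical below 0.08 rad), for 0.2 s.
At the end, for the whole second after the job is handed in: bolt standing fully home in the eye (collar within 1.2 mm of the eye's upper face, within 2.5 mm of its centre, upright within 0.08 rad), drift standing fully home in a rack socket (within 1.2 mm in height and 3 mm sideways), both at rest, the glass within 20 mm of where it stood (all of step 3 and ((horizontal distance between drift and rack_socket0 below 0.003 m and z of drift in the frame of rack_socket0 between -0.0012 and 0.0012 m and angle between drift's own z axis and vertical below 0.08 rad) or (horizontal distance between drift and rack_socket1 below 0.003 m and z of drift in the frame of rack_socket1 between -0.0012 and 0.0012 m and angle between drift's own z axis and vertical below 0.08 rad)) and linear speed of each of drift, bolt below 0.02 m/s and distance of glass from where it was at the start of the episode below 0.02 m); the robot touches nothing.
It fails at once if the drift loads the press with more than 60 N (contact force between drift and press above 60 N).
It fails at once if the press is shoved with the hand (more than 10 N) instead of with the drift (contact force between any of the fingers, the arm and press above 10 N).
It fails at once if the glass is moved more than 20 mm or tipped (distance of glass from where it was at the start of the episode above 0.02 m or angle between glass's own z axis and vertical above 0.3 rad).
It also fails if it takes over 64 s, if anything falls off the work surface, if the arm or the gripper's body presses on something with over 40 N, if the wrist force passes 120 N, or if a joint passes its speed limit or range.

## Working session

There is one attempt and no reset: what is moved stays moved. The work goes in short steps, Python scripts to look and compute and a tool call to move; the robot and the scene stay as the last step left them, time stands still between calls to the robot, and variables do not carry over. Pictures are saved under pics/ and viewed, at most 10 in all, crops included, and the job is handed in when it is done.

```bash
mkdir -p pics; cat > h.py <<'E'
import numpy as np, cv2
from scipy.spatial.transform import Rotation as R
from station import bot
def T():
    o=bot.get_obs(); M=np.eye(4); q=o["tcp_rot"]; M[:3,:3]=R.from_quat([q[1],q[2],q[3],q[0]]).as_matrix(); M[:3,3]=o["tool_pos"]; return M
def cam(n):
    t=T(); im=bot.get_image(n)
    C=t@np.array(im["mount"]) if n=="wrist" else np.linalg.inv(np.array(im["view"]))
    return im,C
def cloud(im,C):
    h,w=im["range_z"].shape; u,v=np.meshgrid(np.arange(w),np.arange(h))
    p=cv2.undistortPoints(np.stack([u,v],-1).reshape(-1,1,2).astype(np.float64),np.array(im["K"]),np.array(im["dist_coeffs"])).reshape(h,w,2)
    z=im["range_z"]; P=np.stack([p[...,0]*z,p[...,1]*z,z],-1)
    return P@C[:3,:3].T+C[:3,3]
def proj(im,C,X):
    V=np.linalg.inv(C); return cv2.projectPoints(np.array(X,float).reshape(-1,3),cv2.Rodrigues(V[:3,:3])[0],V[:3,3],np.array(im["K"]),np.array(im["dist_coeffs"]))[0].reshape(-1,2)
def save(a,n): cv2.imwrite("pics/"+n,cv2.cvtColor(a,cv2.COLOR_RGB2BGR))
E
python3 - <<'E'
from h import *
import pickle
d={}
for n in("top","scene","wrist"):
    im,C=cam(n); d[n]=(im,C); print(n,C[:3,3].round(),C[:3,2].round(2))
pickle.dump(d,open("d.pkl","wb"))
a=np.vstack([d["top"][0]["frame"],d["scene"][0]["frame"]]); save(cv2.resize(a[:400],(800,500)),"top.png"); save(cv2.resize(a[400:],(800,500)),"scene.png")
print(T().round(3),bot.get_obs())
E
```

```text
top [474.  45. 998.] [ 0.11 -0.   -0.99]
scene [ 458. -358.  804.] [ 0.16  0.49 -0.86]
wrist [ 346. -641.  372.] [-0.29 -0.11 -0.95]
[[ 9.26000e-01  3.77000e-01 -1.00000e-03  2.73274e+02]
 [ 3.77000e-01 -9.26000e-01  2.00000e-03 -6.70868e+02]
 [-0.00000e+00 -2.00000e-03 -1.00000e+00  2.47375e+02]
 [ 0.00000e+00  0.00000e+00  0.00000e+00  1.00000e+00]] {'time_s': 0.15, 'qpos': array([ 1.09048884,  0.5919499 ,  0.04832   ,  1.60952512, -0.03330141,
        0.94269128, -0.03372905]), 'joint_velocities': array([ 1.91473207e-03, -1.17982548e-03,  2.05717932e-03, -2.89104516e-03,
        2.42409732e-05, -1.05219169e-03, -6.61402936e-04]), 'tau': array([ 3.09721428e-03, -5.49243486e+01,  1.54994309e+00, -1.98451513e+01,
        9.58121469e-03,  5.72492587e-03, -1.14166033e-05]), 'tool_pos': array([ 273.27371643, -670.86821485,  247.37475283]), 'tcp_rot': array([-8.56251745e-04,  9.81351306e-01,  1.92220790e-01, -2.21097760e-04]), 'contact_force': array([0.70443918, 0.11305575, 0.52795991]), 'torque': array([0.02253142, 0.02154541, 0.01961693]), 'finger_force': 0.0, 'gripper_width': 85.4121872958684}
```

View pics/top.png

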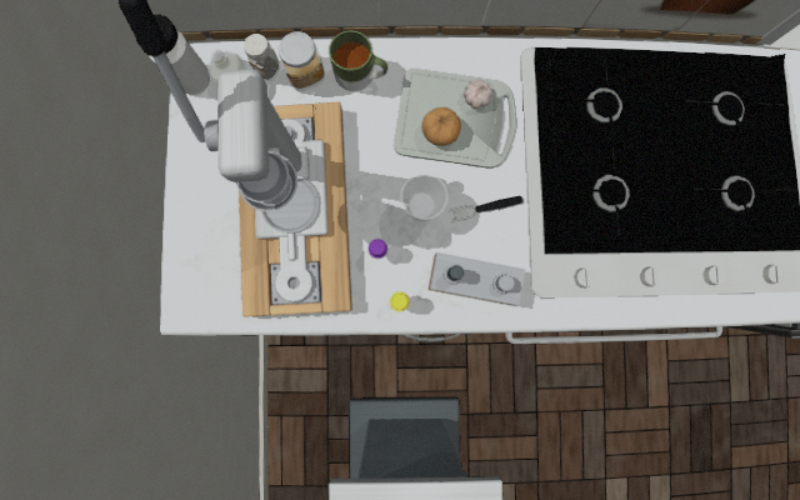

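View pics/scene.png

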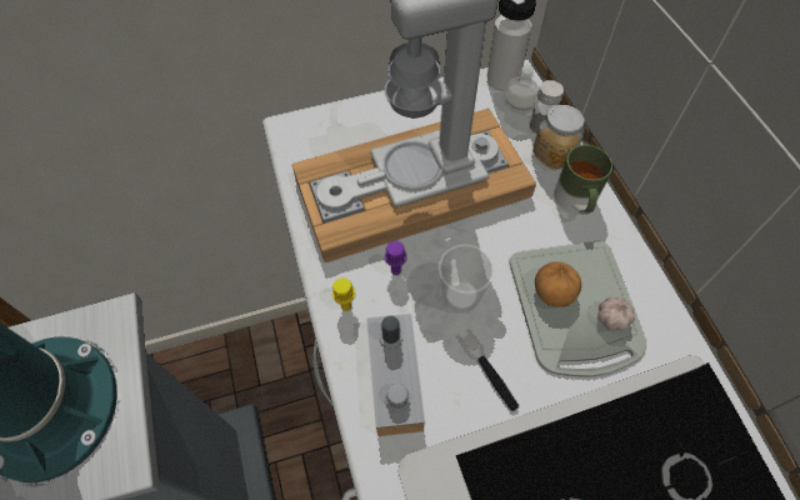

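The drift (dark, long handle) stands in the left socket, at scene (390,330) and top (455,272). The bolt (bright knob) is in the right socket, at scene (397,395) and top (506,284). The coloured look-alikes are purple at scene (395,255) and yellow at (343,292). The eye is at top (293,283).

```bash
cat > m.py <<'E'
from h import *
import pickle
d=pickle.load(open("d.pkl","rb"))
def reg(P,c,r,z0,z1):
    m=(np.hypot(P[...,0]-c[0],P[...,1]-c[1])<r)&(P[...,2]>z0)&(P[...,2]<z1); return P[m]
pix={"top":dict(eye=(293,300),drift=(455,272),bolt=(506,284),purple=(377,248),yellow=(400,301),glass=(425,200)),
"scene":dict(eye=(336,205),drift=(390,330),bolt=(397,395),purple=(395,250),yellow=(343,287))}
for n in("top","scene"):
    im,C=d[n]; P=cloud(im,C)
    for k,(u,v) in pix[n].items(): print(n,k,P[int(v/1.25),int(u/1.25)].round(1))
    for k,z0,z1,col in(("rack",50,62,None),("board",36,44.5,1)):
        hsv=cv2.cvtColor(im["frame"],cv2.COLOR_RGB2HSV)
        if k=="rack": m=(P[...,2]>z0)&(P[...,2]<z1)&(P[...,1]<-120)&(P[...,0]>250)&(P[...,0]<600)&(P[...,1]>-450)
        else: m=(P[...,2]>z0)&(P[...,2]<z1)&(P[...,1]>-50)&(P[...,0]>250)&(P[...,0]<900)
        Q=P[m][:,:2].astype(np.float32)
        r=cv2.minAreaRect(Q); print(n,k,r,len(Q),np.median(P[m][:,2]))
    for k,c,z0,z1 in(("drifttop",P[int(pix[n]["drift"][1]/1.25),int(pix[n]["drift"][0]/1.25)],104,118),("bolttop",P[int(pix[n]["bolt"][1]/1.25),int(pix[n]["bolt"][0]/1.25)],78,92)):
        Q=reg(P,c,35,z0,z1); e=cv2.minEnclosingCircle(Q[:,:2].astype(np.float32)) if len(Q) else 0; print(n,k,len(Q),Q.mean(0).round(1),e)
E
python3 m.py
python3 - <<'E'
from h import *
import pickle
d=pickle.load(open("d.pkl","rb"))
f=d["top"][0]["frame"]; s=d["scene"][0]["frame"]
a=cv2.resize(f[180:265,180:440],(780,255),interpolation=3); b=cv2.resize(s[130:360,230:360],None,fx=2.6,fy=2.6)[:300+40]
b2=cv2.resize(s[140:180,240:310],(390,223),interpolation=3);b3=cv2.resize(s[245:330,290:350],(241,341),interpolation=3)
c=np.zeros((600,800,3),np.uint8); c[:255,:780]=a; c[258:258+223,:390]=b2; c[258:599,400:641]=b3; save(c,"crop1.png")
E
```

```text
top eye [482.8 214.9  56.5]
top drift [527.5 -65.6 108.8]
top bolt [ 506.4 -154.2   85.1]
top purple [572.1  66.2  76.6]
top yellow [481.   26.1  75.3]
top glass [667.7 -24.5  11.8]
top rack ((536.8317260742188, -252.2024383544922), (89.7144546508789, 280.9765625), 15.23012924194336) 776 56.574176953780125
top board ((574.9560546875, 216.7669677734375), (532.8123779296875, 648.941650390625), 89.94306945800781) 6080 42.03792303956487
top drifttop 110 [525.6 -66.4 110.4] ((525.9851684570312, -66.95599365234375), 12.372953414916992)
top bolttop 137 [ 508.6 -154.7   85.9] ((508.7320556640625, -155.46807861328125), 14.600455284118652)
scene eye [508.1 183.5  55.1]
scene drift [525.1 -79.7 111.1]
scene bolt [ 508.7 -159.9   85. ]
scene purple [574.6  59.5  73.5]
scene yellow [481.8  22.5  75.3]
scene rack ((525.6826171875, -207.77935791015625), (92.52651977539062, 189.2640838623047), 14.54267406463623) 1355 56.56945134246712
scene board ((575.5930786132812, 217.11549377441406), (532.5700073242188, 649.02197265625), 89.80126953125) 6957 41.76187693363704
scene drifttop 165 [528.4 -70.7 110.5] ((528.7619018554688, -68.77293395996094), 12.748764038085938)
scene bolttop 240 [ 510.6 -158.7   85.5] ((511.02923583984375, -157.6049041748047), 15.000142097473145)
```

View pics/crop1.png

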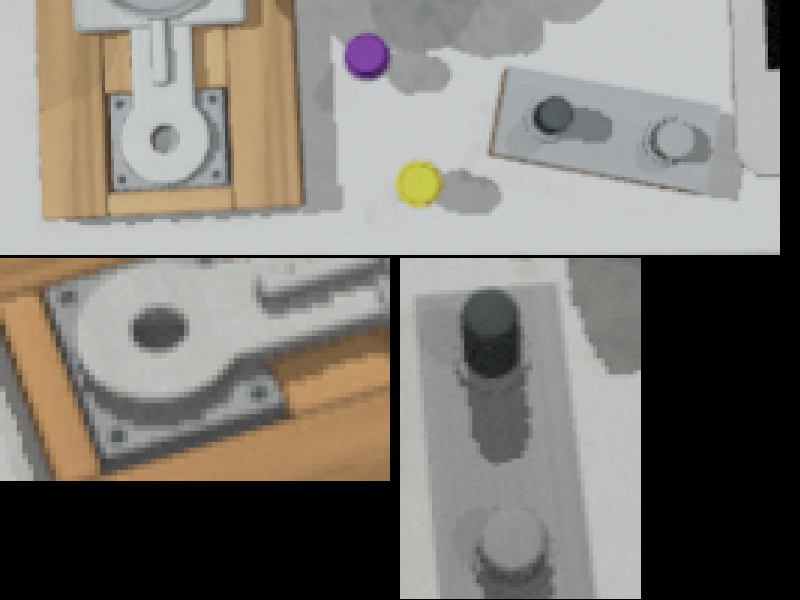

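Drift at about (527,-68) and bolt at about (509.5,-156.5). They are 90 mm apart with tops at 111 and 86 mm, as they should be. I'm moving over to hover above the drift.

jog_arm(
  increments="29 -29 3 0 0 0 | 58 -58 6 0 0 0 | 87 -87 9 0 0 0 | 116 -116 12 0 0 0 | 145 -145 15 0 0 0 | 174 -174 18 0 0 0 | 203 -203 21 0 0 0 | 232 -232 24 0 0 0 | 261 -261 27 0 0 0 | 290 -290 30 0 0 0 | 319 -319 33 0 0 0 | 348 -348 36 0 0 0",
)

```text
time_s: 1.15
tool_pos: [464.8, -216.0, 212.2]
tcp_rot: [0.0, 0.981, 0.192, 0.0]
contact_force: [1.4, -0.7, -0.3]
gripper_width: 85.3
finger_force: 0.0
```

```bash
python3 -c "
from h import *
o=bot.get_obs();print(o['qpos'].round(3),o['time_s'],o['tool_pos'].round(1));print(T().round(3))"
```

```text
[ 3.480e-01  3.780e-01 -2.000e-03  2.116e+00  1.000e-03  6.480e-01
 -8.390e-01] 1.15 [ 464.8 -216.   212.2]
[[ 9.26000e-01  3.77000e-01  0.00000e+00  4.64793e+02]
 [ 3.77000e-01 -9.26000e-01 -0.00000e+00 -2.16007e+02]
 [ 0.00000e+00  0.00000e+00 -1.00000e+00  2.12195e+02]
 [ 0.00000e+00  0.00000e+00  0.00000e+00  1.00000e+00]]
```

jog_arm(
  increments="12 -12 1 0 0 -0.12 | 24 -24 2 0 0 -0.24 | 36 -36 4 0 0 -0.36 | 48 -48 6 0 0 -0.48 | 60 -60 7 0 0 -0.6 | 72 -72 8 0 0 -0.72 | 84 -84 9 0 0 -0.84 | 96 -96 10 0 0 -0.96 | 106 -106 11 0 0 -1.08 | 113 -114 12 0 0 -1.185 | 113 -114 12 0 0 -1.185 | 113 -114 12 0 0 -1.185",
)

```text
time_s: 2.15
tool_pos: [525.9, -69.5, 200.1]
tcp_rot: [-0.0, 0.707, 0.707, -0.0]
contact_force: [-0.2, -0.5, -0.1]
gripper_width: 85.4
finger_force: 0.0
```

```bash
cat > w.py <<'E'
from h import *
import sys,pickle
im,C=cam("wrist"); pickle.dump((im,C),open("w.pkl","wb")); o=bot.get_obs()
print(o['qpos'].round(2),o['time_s']); print(T().round(3))
if len(sys.argv)>1: save(im["frame"],sys.argv[1])
E
python3 w.py w1.png
```

```text
[ 0.3   0.43 -0.33  2.08  0.22  0.67 -0.18] 2.2
[[ 2.00000e-03  1.00000e+00 -1.00000e-03  5.25678e+02]
 [ 1.00000e+00 -2.00000e-03 -0.00000e+00 -7.03330e+01]
 [-0.00000e+00 -1.00000e-03 -1.00000e+00  2.00090e+02]
 [ 0.00000e+00  0.00000e+00  0.00000e+00  1.00000e+00]]
```

View pics/w1.png

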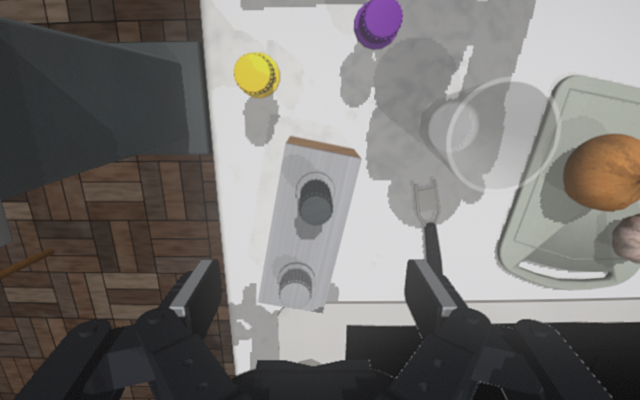

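The wrist view shows the drift handle at (315,205) and the bolt at (295,285), with the fingers at about (195,290) and (420,290). Next I'll measure both from here.

```bash
cat > pins.py <<'E'
from h import *
import pickle
im,C=pickle.load(open("w.pkl","rb")); P=cloud(im,C)
for nm,c,z0,z1 in(("drift",(527,-68),106,116),("bolt",(509,-157),81,90),("driftcol",(527,-68),59,63.5),("boltcol",(509,-157),58.5,63)):
    m=(np.hypot(P[...,0]-c[0],P[...,1]-c[1])<28)&(P[...,2]>z0)&(P[...,2]<z1)
    Q=P[m]
    if len(Q)>5:
        e=cv2.minEnclosingCircle(Q[:,:2].astype(np.float32)); print(nm,len(Q),Q.mean(0).round(1),np.round(e[0],1),round(e[1],1))
E
python3 pins.py
```

```text
drift 811 [527.4 -66.8 109.8] [527.4 -67.8] 12.5
bolt 762 [ 509.7 -154.3   84.9] [ 509.6 -155.8] 15.1
driftcol 354 [527.3 -59.9  60.3] [527.5 -67.6] 16.8
boltcol 244 [ 510.8 -146.7   59.5] [ 509.4 -155.6] 17.8
```

jog_arm(
  increments="2.5 1.7 25 0 0 0 | 2.5 1.7 50 0 0 0 | 2.5 1.7 75 0 0 0 | 2.5 1.7 95 0 0 0 | 2.5 1.7 110 0 0 0 | 2.5 1.7 115 0 0 0 | 2.5 1.7 115 0 0 0 | 2.5 1.7 115 0 0 0",
)

```text
time_s: 2.87
tool_pos: [527.9, -67.9, 85.6]
tcp_rot: [0.0, 0.707, 0.707, -0.0]
contact_force: [0.2, 0.1, -0.4]
gripper_width: 85.2
finger_force: 0.0
```

jog_arm(
  increments="0 0 0 0 0 0 | 0 0 0 0 0 0 | 0 0 0 0 0 0 | 0 0 0 0 0 0 | 0 0 0 0 0 0 | 0 0 0 0 0 0 | 0 0 0 0 0 0 | 0 0 0 0 0 0",
  jaw=15,
)

```text
time_s: 3.53
tool_pos: [528.2, -67.2, 85.9]
tcp_rot: [0.0, 0.707, 0.707, 0.0]
contact_force: [-1.1, -1.2, 6.0]
gripper_width: 22.9
finger_force: 58.5
```

jog_arm(
  increments="0 0 -15 0 0 0 | 0 0 -40 0 0 0 | 0 0 -75 0 0 0 | 10 0 -105 0 0 0 | 30 -3 -120 0 0 0 | 60 -8 -120 0 0 0 | 90 -12 -120 0 0 0 | 120 -16 -120 0 0 0 | 150 -20 -120 0 0 0 | 175 -24 -120 0 0 0 | 187 -25 -120 0 0 0 | 187 -25 -120 0 0 0",
)

```text
time_s: 4.53
tool_pos: [501.9, 123.5, 205.2]
tcp_rot: [-0.001, 0.705, 0.71, 0.001]
contact_force: [0.5, 0.0, -2.5]
gripper_width: 22.9
finger_force: 59.9
```

```bash
python3 w.py; python3 - <<'E'
from h import *
import pickle
im,C=pickle.load(open("w.pkl","rb"))
f=im["frame"]; p=proj(im,C,[(508,186,56)])[0]; print(p)
print(np.array(im["K"]).round(1).tolist())
u,v=map(int,p); u=max(u,80);v=max(v,60)
a=cv2.resize(f,(480,300)); b=cv2.resize(f[v-60:v+60,u-80:u+80],(800,600),interpolation=2); save(b,"eye.png"); save(a,"eyefull.png")
E
```

```text
[-0.05  0.41 -0.36  2.1   0.23  0.66 -0.55] 4.5833
[[-4.00000e-03  1.00000e+00 -1.00000e-03  5.02226e+02]
 [ 1.00000e+00  4.00000e-03 -0.00000e+00  1.20660e+02]
 [-0.00000e+00 -1.00000e-03 -1.00000e+00  2.05031e+02]
 [ 0.00000e+00  0.00000e+00  0.00000e+00  1.00000e+00]]
[320.93989626 117.467401  ]
[[320.4, 0.0, 312.8], [0.0, 320.4, 199.9], [0.0, 0.0, 1.0]]
```

View pics/eye.png

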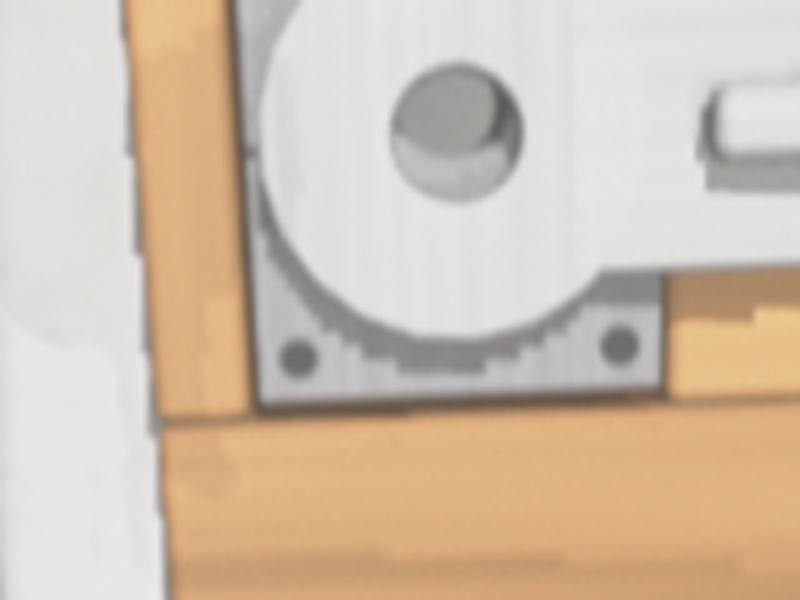

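The crop shows the eye's bore at about (457,132). A lit steel crescent lies along its lower (right, -y) side, and the upper part is dark, so the hidden hole seems to be to the left (+y). I'll check that with the depth values and fit the eye.

```bash
cat > eye.py <<'E'
from h import *
import pickle
im,C=pickle.load(open("w.pkl","rb")); P=cloud(im,C); 
u0,v0=240.9+457/5,57.5+132/5
u0,v0=int(round(u0)),int(round(v0))
print("depth col z:",[ (v,P[v,u0,1].round(1),P[v,u0,2].round(1)) for v in range(v0-16,v0+18)])
print("row z:",P[v0-4,u0-16:u0+18,2].round(0))
# ring upper-face: circle fits of outer & inner edges
g=cv2.cvtColor(im["frame"],cv2.COLOR_RGB2GRAY).astype(float)
c=np.median(P[v0-25:v0+25,u0-25:u0+25][np.abs(P[v0-25:v0+25,u0-25:u0+25,2]-56)<3],0); print(c)
def ray(u,v,z):
    p=cv2.undistortPoints(np.array([[[u,v]]],float),np.array(im["K"]),np.array(im["dist_coeffs"]))[0,0]
    d=C[:3,:3]@np.array([p[0],p[1],1]); return C[:3,3]+d*(z-C[2,3])/d[2]
c0=ray(240.9+457/5,57.5+132/5,56); print("hole c",c0)
def edge(c,r0,r1,z,sign,angs):
    out=[]
    for a in angs:
        rs=np.arange(r0,r1,.25); X=[(c[0]+r*np.cos(a),c[1]+r*np.sin(a),z) for r in rs]
        q=proj(im,C,X).astype(np.float32); s=cv2.remap(g.astype(np.float32),q[:,:1],q[:,1:],1)[:,0]
        gr=np.gradient(cv2.GaussianBlur(s[:,None],(1,7),0)[:,0])*sign; i=gr.argmax(); 
        if gr[i]>2: out.append((c[0]+rs[i]*np.cos(a),c[1]+rs[i]*np.sin(a)))
    return np.array(out)
def fit(p):
    for _ in range(3):
        A=np.c_[2*p,np.ones(len(p))]; s=np.linalg.lstsq(A,(p**2).sum(1),rcond=None)[0]; r=np.sqrt(s[2]+s[:2]@s[:2]); e=np.abs(np.hypot(*(p-s[:2]).T)-r); p=p[e<max(.4,2*np.median(e))]
    return s[:2].round(2),r.round(2),len(p)
A=np.linspace(-np.pi,np.pi,72,endpoint=False)
print("inner",fit(edge(c0,7,14,56,1,A))); print("outer",fit(edge(c0,28,38,56,-1,A[(np.abs(A)>.7)])))
E
python3 eye.py
```

```text
depth col z: [(68, np.float64(224.8), np.float64(54.0)), (69, np.float64(224.3), np.float64(50.8)), (70, np.float64(227.4), np.float64(-1.2)), (71, np.float64(226.5), np.float64(-1.0)), (72, np.float64(225.5), np.float64(0.0)), (73, np.float64(224.7), np.float64(-0.2)), (74, np.float64(223.9), np.float64(-2.1)), (75, np.float64(222.8), np.float64(-0.3)), (76, np.float64(221.9), np.float64(-0.2)), (77, np.float64(221.0), np.float64(-0.3)), (78, np.float64(220.1), np.float64(-0.6)), (79, np.float64(219.2), np.float64(0.0)), (80, np.float64(218.3), np.float64(-1.1)), (81, np.float64(217.3), np.float64(0.6)), (82, np.float64(216.4), np.float64(0.3)), (83, np.float64(215.5), np.float64(-1.4)), (84, np.float64(214.6), np.float64(-1.6)), (85, np.float64(213.7), np.float64(-1.3)), (86, np.float64(212.7), np.float64(-0.7)), (87, np.float64(210.5), np.float64(45.5)), (88, np.float64(209.7), np.float64(45.2)), (89, np.float64(208.9), np.float64(44.9)), (90, np.float64(208.0), np.float64(46.4)), (91, np.float64(207.2), np.float64(45.8)), (92, np.float64(206.4), np.float64(46.9)), (93, np.float64(205.6), np.float64(46.0)), (94, np.float64(204.8), np.float64(46.4)), (95, np.float64(204.0), np.float64(45.4)), (96, np.float64(203.2), np.float64(47.0)), (97, np.float64(202.4), np.float64(55.3)), (98, np.float64(201.6), np.float64(54.9)), (99, np.float64(200.8), np.float64(54.6)), (100, np.float64(200.0), np.float64(55.2)), (101, np.float64(199.2), np.float64(55.4))]
row z: [55. 56. 45. -1. -0. -2. -1. -0. -0. -1. -0. -1. -1. -1. -1. -2. -1. -0.
 -1. -0.  0. -2.  6. 20. 36. 46. 45. 53. 56. 56. 55. 55. 56. 56.]
[517.1436228  211.89136741  55.36454426]
hole c [516.8254857  212.55805457  56.        ]
inner (array([515.58, 212.93]), np.float64(10.82), 71)
outer (array([515.72, 212.89]), np.float64(32.25), 37)
```

Depth inside the bore reads about 0 mm on the +y side and 46 mm on the -y side, so the hole is on the left. Its near edge is at y≈210.9, which puts its centre at y≈221.4, about 8.4 mm from the eye at (515.6,212.9). I'll aim the tip at the middle of the overlap, TCP about (516.3,217.7).

jog_arm(
  increments="25 4 5 0 0 0 | 50 8 15 0 0 0 | 75 11 30 0 0 0 | 90 13 45 0 0 0 | 97 14 55 0 0 0 | 97 14 60 0 0 0 | 97 14 60 0 0 0 | 97 14 60 0 0 0 | 97 14 60 0 0 0",
)

```text
time_s: 5.33
tool_pos: [517.0, 214.6, 145.7]
tcp_rot: [0.001, 0.708, 0.706, -0.0]
contact_force: [0.1, 0.9, -1.9]
gripper_width: 22.6
finger_force: 59.9
```

```bash
python3 w.py w2.png; python3 - <<'E'
from h import *
import pickle
im,C=pickle.load(open("w.pkl","rb"))
p=proj(im,C,[(515.7,212.9,56)])[0]; print(p); u,v=map(int,p); f=im["frame"]
v=min(max(v,75),325); save(cv2.resize(f[v-75:v+75,u-100:u+100],(800,600),interpolation=2),"w2c.png")
print(bot.get_obs()['contact_force'])
E
```

```text
[-0.25  0.54 -0.31  2.05  0.29  0.59 -0.76] 5.3833
[[ 1.00000e-03  1.00000e+00  1.00000e-03  5.17105e+02]
 [ 1.00000e+00 -1.00000e-03 -1.00000e-03  2.15110e+02]
 [-1.00000e-03  1.00000e-03 -1.00000e+00  1.45928e+02]
 [ 0.00000e+00  0.00000e+00  0.00000e+00  1.00000e+00]]
[311.26603932 214.60316898]
[ 0.48112351 -0.54272066 -1.44959988]
```

View pics/w2c.png

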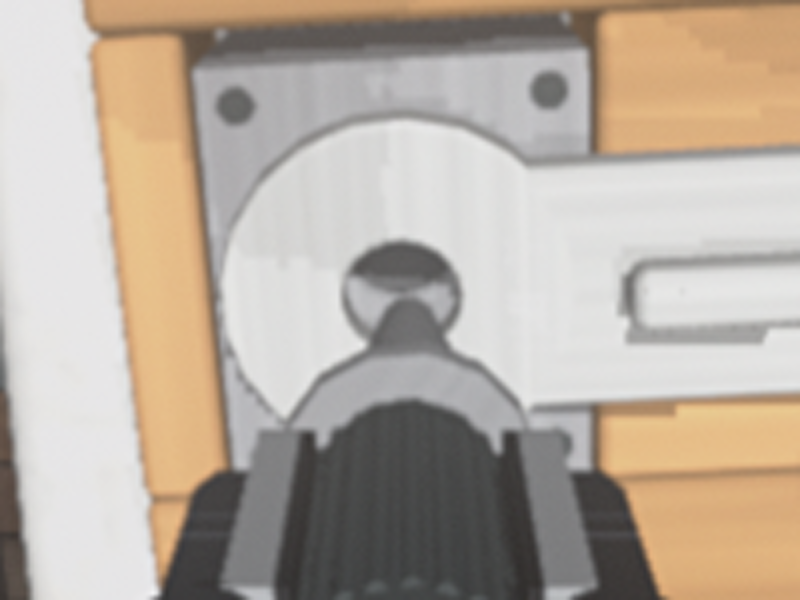

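The tip is over the bore at about (408,300) in the crop, with the dark hole above and to the left of it. I'm lowering gently and watching the force.

jog_arm(
  increments="-0.6 -0.2 4 0 0 0 | -0.6 -0.2 8 0 0 0 | -0.6 -0.2 12 0 0 0 | -0.6 -0.2 15 0 0 0 | -0.6 -0.2 18 0 0 0 | -0.6 -0.2 20 0 0 0 | -0.6 -0.2 22 0 0 0 | -0.6 -0.2 24 0 0 0 | -0.6 -0.2 24 0 0 0",
)

```text
time_s: 6.13
tool_pos: [516.3, 216.6, 121.0]
tcp_rot: [-0.0, 0.707, 0.708, 0.0]
contact_force: [0.4, -0.1, -2.1]
gripper_width: 22.5
finger_force: 59.9
```

jog_arm(
  increments="0 0 1 0 0 0 | 0 0 2 0 0 0 | 0 0 3 0 0 0 | 0 0 4 0 0 0 | 0 0 5 0 0 0 | 0 0 6 0 0 0 | 0 0 6 0 0 0",
)

```text
time_s: 6.72
tool_pos: [516.6, 217.0, 115.3]
tcp_rot: [-0.0, 0.707, 0.708, 0.001]
contact_force: [-0.3, 3.2, -1.0]
gripper_width: 22.4
finger_force: 60.0
```

jog_arm(
  increments="0.3 0 1 0 0 0 | 0.5 0 2 0 0 0 | 0.6 0 3 0 0 0 | 0.8 0 4 0 0 0 | 1 0 5 0 0 0 | 1.1 0 6 0 0 0 | 1.1 0 6 0 0 0 | 1.1 0 6 0 0 0",
)

```text
time_s: 7.38
tool_pos: [516.4, 217.4, 110.5]
tcp_rot: [0.0, 0.707, 0.707, 0.0]
contact_force: [-1.9, 0.6, 10.0]
gripper_width: 22.9
finger_force: 61.4
```

```bash
python3 -c "
from station import bot;o=bot.get_obs();print(o['torque'])"
```

```text
[ 0.40266404  0.65137465 -0.04012046]
```

jog_arm(
  increments="0.15 0 0.8 0 0 0 | 0.3 0 1.6 0 0 0 | 0.4 0 2.4 0 0 0 | 0.5 0 3.2 0 0 0 | 0.6 0 4 0 0 0 | 0.6 0 4 0 0 0 | 0.6 0 4 0 0 0",
)

```text
time_s: 7.97
tool_pos: [516.3, 218.0, 107.2]
tcp_rot: [0.0, 0.707, 0.707, -0.0]
contact_force: [-4.0, 0.5, 16.3]
gripper_width: 22.6
finger_force: 61.8
```

```bash
python3 -c "
from station import bot;o=bot.get_obs();print(o['torque'])"
```

```text
[ 2.44923553e-01  9.89265197e-01 -2.40302161e-04]
```

jog_arm(
  increments="0.1 -0.2 0.8 0 0 0 | 0.25 -0.4 1.6 0 0 0 | 0.4 -0.4 2.4 0 0 0 | 0.5 -0.4 3.2 0 0 0 | 0.6 -0.4 4 0 0 0 | 0.7 -0.4 5 0 0 0 | 0.7 -0.4 5 0 0 0 | 0.7 -0.4 5 0 0 0",
)

```text
time_s: 8.63
tool_pos: [516.1, 218.8, 102.1]
tcp_rot: [0.001, 0.707, 0.707, 0.0]
contact_force: [-3.1, 1.2, 15.3]
gripper_width: 22.8
finger_force: 61.9
```

```bash
python3 -c "
from station import bot;o=bot.get_obs();print(o['torque'])"
```

```text
[0.2597611  0.88695523 0.00902056]
```

jog_arm(
  increments="0.1 -0.2 0.8 0 0 0 | 0.25 -0.3 1.6 0 0 0 | 0.4 -0.3 2.4 0 0 0 | 0.5 -0.3 3.2 0 0 0 | 0.6 -0.3 4 0 0 0 | 0.75 -0.3 5 0 0 0 | 0.9 -0.3 6 0 0 0 | 0.9 -0.3 6 0 0 0 | 0.9 -0.3 6 0 0 0",
)

```text
time_s: 9.38
tool_pos: [515.9, 219.8, 95.9]
tcp_rot: [0.0, 0.707, 0.708, 0.0]
contact_force: [-2.4, 0.5, 13.2]
gripper_width: 22.6
finger_force: 61.8
```

```bash
python3 -c "
from station import bot;o=bot.get_obs();print(o['torque'])"
```

```text
[ 0.27782366  0.72559169 -0.01046377]
```

jog_arm(
  increments="0.1 -0.1 0.8 0 0 0 | 0.25 -0.2 1.6 0 0 0 | 0.4 -0.2 2.4 0 0 0 | 0.5 -0.2 3.2 0 0 0 | 0.6 -0.2 4 0 0 0 | 0.7 -0.2 5 0 0 0 | 0.8 -0.2 6 0 0 0 | 0.8 -0.2 6 0 0 0 | 0.8 -0.2 6 0 0 0",
)

```text
time_s: 10.13
tool_pos: [515.8, 220.7, 90.0]
tcp_rot: [0.0, 0.707, 0.708, 0.0]
contact_force: [-1.9, 1.5, 14.8]
gripper_width: 22.6
finger_force: 61.8
```

```bash
python3 -c "
from station import bot;o=bot.get_obs();print(o['torque'])"
```

```text
[ 0.33634423  0.69311419 -0.0088678 ]
```

jog_arm(
  increments="0.1 0 0.8 0 0 0 | 0.1 0 1.6 0 0 0 | 0.1 0 2.4 0 0 0 | 0.1 0 3.2 0 0 0 | 0.1 0 4 0 0 0 | 0.1 0 4 0 0 0",
)

```text
time_s: 10.63
tool_pos: [515.7, 221.2, 85.9]
tcp_rot: [0.0, 0.707, 0.708, 0.001]
contact_force: [-2.9, 1.6, 12.8]
gripper_width: 22.8
finger_force: 61.7
```

```bash
python3 -c "
from station import bot;o=bot.get_obs();print(o['torque'])"
```

```text
[ 0.46988397  0.67826696 -0.01330938]
```

jog_arm(
  increments="0 0 0.6 0 0 0 | 0 0 1.2 0 0 0 | 0 0 1.2 0 0 0 | 0 0 1.2 0 0 0",
)

```text
time_s: 10.97
tool_pos: [515.7, 221.3, 85.8]
tcp_rot: [0.001, 0.707, 0.708, 0.001]
contact_force: [-5.3, 1.3, 21.9]
gripper_width: 22.6
finger_force: 62.5
```

jog_arm(
  increments="0 0 0.6 0 0 0 | 0 0 1.2 0 0 0 | 0 0 1.2 0 0 0 | 0 0 1.2 0 0 0",
)

```text
time_s: 11.3
tool_pos: [515.8, 221.3, 85.8]
tcp_rot: [0.001, 0.707, 0.708, 0.001]
contact_force: [-7.2, 0.4, 31.0]
gripper_width: 22.3
finger_force: 63.5
```

The force climbs to 31 N while z stays at 85.8, the same height as when the collar sat on the rack, so the drift is home. I'll ease off, hold, then pull it straight up.

jog_arm(
  increments="0 -0.3 -1 0 0 0 | 0 -0.5 -2 0 0 0 | 0 -0.5 -2.5 0 0 0 | 0 -0.5 -2.5 0 0 0 | 0 -0.5 -2.5 0 0 0 | 0 -0.5 -2.5 0 0 0",
)

```text
time_s: 11.8
tool_pos: [515.7, 221.3, 85.9]
tcp_rot: [0.0, 0.707, 0.708, 0.001]
contact_force: [-1.6, 0.9, 11.3]
gripper_width: 22.7
finger_force: 60.8
```

```bash
python3 w.py w3.png
```

```text
[-0.3   0.64 -0.25  2.08  0.34  0.46 -0.81] 11.85
[[-1.00000e-03  1.00000e+00  2.00000e-03  5.15674e+02]
 [ 1.00000e+00  1.00000e-03  1.00000e-03  2.21271e+02]
 [ 1.00000e-03  2.00000e-03 -1.00000e+00  8.58770e+01]
 [ 0.00000e+00  0.00000e+00  0.00000e+00  1.00000e+00]]
```

jog_arm(
  increments="0 0 -4 0 0 0 | 0 0 -12 0 0 0 | 0 0 -24 0 0 0 | 0 0 -40 0 0 0 | 0 0 -58 0 0 0 | 0 0 -78 0 0 0 | 0 0 -100 0 0 0 | 0 0 -115 0 0 0 | 0 0 -121 0 0 0 | 0 0 -121 0 0 0",
)

```text
time_s: 12.68
tool_pos: [515.2, 219.4, 207.1]
tcp_rot: [0.001, 0.707, 0.707, 0.0]
contact_force: [0.0, -0.1, -2.9]
gripper_width: 22.7
finger_force: 60.5
```

View pics/w3.png

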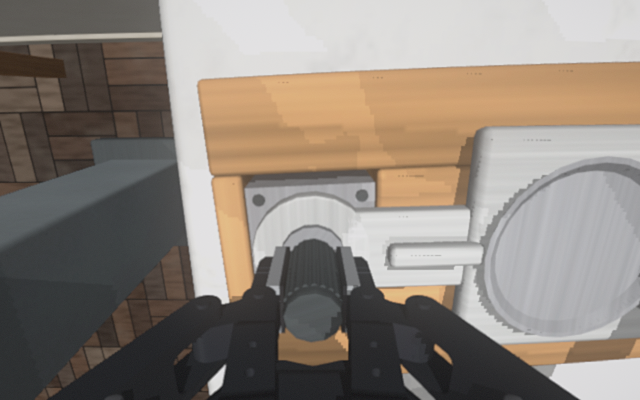

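The picture shows the collar flat on the eye ring at (312,240), and the press now sits farther left on the plate. Next I carry the drift back to its socket.

jog_arm(
  increments="-20 1 0 0 0 0 | -50 2 0 0 0 0 | -80 3.5 0 0 0 0 | -110 5 0 0 0 0 | -140 6 0 0 0 0 | -170 7.5 0 0 0 0 | -200 9 0 0 0 0 | -230 10 0 0 0 0 | -260 11.5 8 0 0 0 | -280 12.6 20 0 0 0 | -287.6 12.6 35 0 0 0 | -287.6 12.6 40 0 0 0",
)

```text
time_s: 13.68
tool_pos: [524.7, -71.1, 162.6]
tcp_rot: [-0.002, 0.709, 0.705, -0.003]
contact_force: [-0.7, 0.2, -2.4]
gripper_width: 22.7
finger_force: 60.5
```

jog_arm(
  increments="0 0 0 0 0 0 | 0 0 0 0 0 0 | 0 0 8 0 0 0 | 0 0 16 0 0 0 | 0 0 24 0 0 0 | 0 0 31 0 0 0 | 0 0 38 0 0 0 | 0 0 44 0 0 0 | 0 0 50 0 0 0 | 0 0 50 0 0 0",
)

```text
time_s: 14.52
tool_pos: [527.1, -67.1, 114.1]
tcp_rot: [-0.001, 0.707, 0.708, -0.001]
contact_force: [0.2, 0.5, -1.1]
gripper_width: 22.7
finger_force: 60.5
```

jog_arm(
  increments="0 0 4 0 0 0 | 0 0 8 0 0 0 | 0 0 12 0 0 0 | 0 0 16 0 0 0 | 0 0 20 0 0 0 | 0 0 23 0 0 0 | 0 0 26 0 0 0 | 0 0 28 0 0 0 | 0 0 30 0 0 0 | 0 0 30 0 0 0",
)

```text
time_s: 15.35
tool_pos: [527.8, -67.1, 85.9]
tcp_rot: [0.0, 0.707, 0.708, -0.0]
contact_force: [-2.1, 0.1, 3.8]
gripper_width: 22.7
finger_force: 61.4
```

jog_arm(
  increments="0 0 0.8 0 0 0 | 0 0 0.8 0 0 0 | 0 0 0.8 0 0 0",
)

```text
time_s: 15.6
tool_pos: [527.8, -67.2, 85.9]
tcp_rot: [0.0, 0.707, 0.707, -0.0]
contact_force: [-2.2, 0.3, 9.5]
gripper_width: 22.5
finger_force: 62.0
```

jog_arm(
  increments="0 0 0 0 0 0 | 0 0 0 0 0 0 | 0 0 0 0 0 0 | 0 0 0 0 0 0 | 0 0 0 0 0 0 | 0 0 0 0 0 0",
  jaw=85,
)

```text
time_s: 16.1
tool_pos: [527.8, -67.2, 84.4]
tcp_rot: [-0.0, 0.707, 0.707, -0.0]
contact_force: [0.8, -0.1, -0.1]
gripper_width: 85.0
finger_force: 0.0
```

jog_arm(
  increments="-3 -1 -20 0 0 0 | -5 -2 -50 0 0 0 | -20 -5 -80 0 0 0 | -45 -9 -105 0 0 0 | -70 -15 -116 0 0 0 | -88 -18 -116 0 0 0 | -88 -18 -116 0 0 0 | -88 -18 -116 0 0 0 | -88 -18 -116 0 0 0 | -88 -18 -116 0 0 0",
)

```text
time_s: 16.93
tool_pos: [509.9, -153.4, 200.1]
tcp_rot: [-0.001, 0.706, 0.708, 0.0]
contact_force: [0.7, 1.0, -0.1]
gripper_width: 85.2
finger_force: 0.0
```

```bash
python3 w.py; python3 pins.py
```

```text
[ 0.47  0.44 -0.34  2.07  0.23  0.67 -0.02] 16.9833
[[-4.00000e-03  1.00000e+00 -1.00000e-03  5.10014e+02]
 [ 1.00000e+00  4.00000e-03  1.00000e-03 -1.53412e+02]
 [ 1.00000e-03 -1.00000e-03 -1.00000e+00  2.00111e+02]
 [ 0.00000e+00  0.00000e+00  0.00000e+00  1.00000e+00]]
drift 1127 [527.2 -68.2 110. ] [527.4 -68.3] 12.6
bolt 974 [ 509.5 -155.    84.9] [ 509.4 -156.2] 15.1
driftcol 329 [519.3 -71.   60.4] [527.6 -68.1] 17.0
boltcol 235 [ 510.  -146.4   59.5] [ 509.7 -155.7] 17.7
```

The drift stands home in its socket at the same height and place as before. I'm descending on the bolt, which is 18 mm in x and 88 mm in y from the drift.

jog_arm(
  increments="0.2 0 0 0 0 0 | 0.2 0 25 0 0 0 | 0.2 0 50 0 0 0 | 0.2 0 75 0 0 0 | 0.2 0 95 0 0 0 | 0.2 0 110 0 0 0 | 0.2 0 117 0 0 0 | 0.2 0 120 0 0 0 | 0.2 0 120 0 0 0 | 0.2 0 120 0 0 0",
)

```text
time_s: 17.82
tool_pos: [510.6, -154.8, 81.1]
tcp_rot: [0.0, 0.707, 0.708, 0.0]
contact_force: [0.5, 0.8, 0.6]
gripper_width: 85.0
finger_force: 0.0
```

jog_arm(
  increments="0 0 0 0 0 0 | 0 0 0 0 0 0 | 0 0 0 0 0 0 | 0 0 0 0 0 0 | 0 0 0 0 0 0 | 0 0 0 0 0 0 | 0 0 0 0 0 0 | 0 0 0 0 0 0",
  jaw=18,
)

```text
time_s: 18.48
tool_pos: [510.2, -155.1, 81.2]
tcp_rot: [0.0, 0.707, 0.707, 0.0]
contact_force: [-0.5, 0.2, 5.7]
gripper_width: 26.0
finger_force: 58.7
```

jog_arm(
  increments="0 0 -15 0 0 0 | 0 0 -45 0 0 0 | 0 0 -80 0 0 0 | 0 0 -110 0 0 0 | 15 0 -124 0 0 0 | 45 1 -124 0 0 0 | 80 1 -124 0 0 0 | 115 2 -124 0 0 0 | 150 3 -124 0 0 0 | 185 4 -124 0 0 0 | 220 5 -124 0 0 0 | 250 5.9 -124 0 0 0",
)

```text
time_s: 19.48
tool_pos: [514.7, 97.5, 204.3]
tcp_rot: [-0.0, 0.706, 0.708, -0.0]
contact_force: [1.6, -0.6, -0.7]
gripper_width: 26.5
finger_force: 60.3
```

jog_arm(
  increments="15 0 0 0 0 0 | 26.2 0 0 0 0 0 | 26.2 0 0 0 0 0 | 26.2 0 0 0 0 0 | 26.2 0 0 0 0 0 | 26.2 0 0 0 0 0 | 26.2 0 0 0 0 0",
)

```text
time_s: 20.07
tool_pos: [515.5, 119.3, 204.4]
tcp_rot: [0.0, 0.708, 0.706, -0.001]
contact_force: [-0.1, -1.0, -2.5]
gripper_width: 26.2
finger_force: 60.3
```

```bash
python3 w.py; sed -i 's/^u0,v0=240.9.*/u0,v0=proj(im,C,[(515.5,221,56)])[0]/; s/^c0=ray.*/c0=np.array([515.5,221,56])/' eye.py; python3 eye.py
```

```text
[-0.03  0.43 -0.37  2.07  0.25  0.68 -0.57] 20.1167
[[ 1.00000e-03  1.00000e+00 -0.00000e+00  5.15609e+02]
 [ 1.00000e+00 -1.00000e-03 -1.00000e-03  1.19648e+02]
 [-1.00000e-03 -0.00000e+00 -1.00000e+00  2.04495e+02]
 [ 0.00000e+00  0.00000e+00  0.00000e+00  1.00000e+00]]
depth col z: [(50, np.float64(233.1), np.float64(56.2)), (51, np.float64(232.3), np.float64(56.2)), (52, np.float64(231.8), np.float64(54.5)), (53, np.float64(231.1), np.float64(54.6)), (54, np.float64(230.1), np.float64(56.4)), (55, np.float64(229.8), np.float64(52.7)), (56, np.float64(231.8), np.float64(27.7)), (57, np.float64(231.9), np.float64(19.9)), (58, np.float64(231.8), np.float64(12.1)), (59, np.float64(231.8), np.float64(4.1)), (60, np.float64(231.5), np.float64(-1.7)), (61, np.float64(230.5), np.float
[... 550 characters left out ...]
 np.float64(1.7)), (75, np.float64(218.0), np.float64(-1.6)), (76, np.float64(217.0), np.float64(-0.3)), (77, np.float64(216.1), np.float64(-0.8)), (78, np.float64(215.1), np.float64(0.4)), (79, np.float64(214.2), np.float64(0.3)), (80, np.float64(213.4), np.float64(-1.4)), (81, np.float64(210.5), np.float64(44.1)), (82, np.float64(209.6), np.float64(46.5)), (83, np.float64(208.6), np.float64(54.6))]
row z: [55. 54. 54. 54. 49. 29. 20.  9.  5.  0.  0. -1.  1. -2. -0. -1. -1. -1.
 -1. -2. -0.  0. -1.  8. 16. 24. 36. 53. 55. 55. 56. 56. 54. 55.]
[515.61065084 224.29153943  55.31447611]
inner (array([515.37, 219.41]), np.float64(10.66), 72)
outer (array([515.47, 220.66]), np.float64(33.23), 23)
```

The eye and hole are now in line: the bore reads 0 mm deep across its whole width, centred at about (515.5,220.5). I'm moving over it and lowering the bolt.

jog_arm(
  increments="25 0 0 0 0 0 | 50 0 0 0 0 0 | 75 0 15 0 0 0 | 90 0 30 0 0 0 | 100 0 45 0 0 0 | 100 0 60 0 0 0 | 100 0 68 0 0 0 | 100 0 68 0 0 0 | 100 0 68 0 0 0 | 100 0 68 0 0 0 | 100 0 68 0 0 0 | 100 0 68 0 0 0",
)

```text
time_s: 21.12
tool_pos: [516.1, 221.1, 137.5]
tcp_rot: [0.0, 0.707, 0.707, 0.001]
contact_force: [0.0, 0.2, -2.1]
gripper_width: 26.0
finger_force: 60.3
```

jog_arm(
  increments="0 0 3 0 0 0 | 0 0 6 0 0 0 | 0 0 8 0 0 0 | 0 0 10 0 0 0 | 0 0 12 0 0 0 | 0 0 14 0 0 0 | 0 0 14 0 0 0",
)

```text
time_s: 21.7
tool_pos: [515.2, 221.1, 122.1]
tcp_rot: [-0.0, 0.707, 0.708, -0.0]
contact_force: [-0.4, 0.2, -2.4]
gripper_width: 25.9
finger_force: 60.3
```

jog_arm(
  increments="0 0 3 0 0 0 | 0 0 6 0 0 0 | 0 0 9 0 0 0 | 0 0 12 0 0 0 | 0 0 15 0 0 0 | 0 0 15 0 0 0",
)

```text
time_s: 22.2
tool_pos: [515.0, 221.0, 106.9]
tcp_rot: [-0.0, 0.707, 0.707, -0.001]
contact_force: [-1.0, 0.2, -1.9]
gripper_width: 25.8
finger_force: 60.3
```

jog_arm(
  increments="0 0 4 0 0 0 | 0 0 8 0 0 0 | 0 0 12 0 0 0 | 0 0 16 0 0 0 | 0 0 20 0 0 0 | 0 0 23 0 0 0 | 0 0 25 0 0 0 | 0 0 26 0 0 0 | 0 0 27 0 0 0 | 0 0 27 0 0 0",
)

```text
time_s: 23.03
tool_pos: [515.2, 221.1, 81.3]
tcp_rot: [0.0, 0.707, 0.707, -0.0]
contact_force: [-2.8, -0.9, 4.5]
gripper_width: 25.6
finger_force: 61.2
```

jog_arm(
  increments="0 0 0.5 0 0 0 | 0 0 0.5 0 0 0 | 0 0 0.5 0 0 0",
)

```text
time_s: 23.28
tool_pos: [515.3, 221.2, 81.3]
tcp_rot: [0.0, 0.707, 0.707, -0.0]
contact_force: [-2.5, -2.1, 7.9]
gripper_width: 26.1
finger_force: 61.5
```

jog_arm(
  increments="0 0 -0.5 0 0 0 | 0 0 -0.5 0 0 0 | 0 0 -0.5 0 0 0 | 0 0 -0.5 0 0 0 | 0 0 -0.5 0 0 0",
  jaw=48,
)

```text
time_s: 23.7
tool_pos: [515.6, 221.3, 80.5]
tcp_rot: [-0.0, 0.707, 0.707, 0.0]
contact_force: [-1.0, 0.1, 0.3]
gripper_width: 48.2
finger_force: 0.0
```

jog_arm(
  increments="0 0 -10 0 0 0 | 0 0 -35 0 0 0 | 0 0 -65 0 0 0 | 0 0 -100 0 0 0 | -30 0 -125 0 0 0 | -65 0 -125 0 0 0 | -100 0 -125 0 0 0 | -100 0 -125 0 0 0 | -100 0 -125 0 0 0 | -100 0 -125 0 0 0 | -100 0 -125 0 0 0 | -100 0 -125 0 0 0",
)

```text
time_s: 24.7
tool_pos: [515.5, 122.9, 205.7]
tcp_rot: [-0.0, 0.706, 0.708, 0.0]
contact_force: [0.2, 0.3, -0.1]
gripper_width: 48.1
finger_force: 0.0
```

```bash
python3 w.py w4.png; python3 - <<'E'
from h import *
import pickle
im,C=pickle.load(open("w.pkl","rb")); P=cloud(im,C)
m=(np.hypot(P[...,0]-515.5,P[...,1]-221)<40)
for n,z0,z1 in(("knob",82,92),("collar",58,62.5),("ring",50,58)):
    Q=P[m&(P[...,2]>z0)&(P[...,2]<z1)]; e=cv2.minEnclosingCircle(Q[:,:2].astype(np.float32)); print(n,len(Q),np.median(Q,0).round(1),np.round(e[0],1),round(e[1],1))
im,C=cam("top"); P=cloud(im,C)
import pickle
P0=cloud(*pickle.load(open("d.pkl","rb"))["top"])
print("moved px near glass",[(np.abs(im["frame"][130:190,310:370].astype(int)-pickle.load(open("d.pkl","rb"))["top"][0]["frame"][130:190,310:370])>40).any(-1).sum()])
m=(np.hypot(P[...,0]-527,P[...,1]+68)<30)&(P[...,2]>104)&(P[...,2]<118); print("drift",P[m].mean(0).round(1))
E
```

```text
[-0.03  0.43 -0.38  2.07  0.25  0.68 -0.57] 24.75
[[-4.00000e-03  1.00000e+00  0.00000e+00  5.15437e+02]
 [ 1.00000e+00  4.00000e-03  1.00000e-03  1.22846e+02]
 [ 1.00000e-03  0.00000e+00 -1.00000e+00  2.05635e+02]
 [ 0.00000e+00  0.00000e+00  0.00000e+00  1.00000e+00]]
knob 1281 [515.1 219.6  85.2] [514.9 219.7] 14.7
collar 328 [514.4 210.9  59.3] [523.6 218.5] 32.2
ring 4410 [522.1 221.   55.3] [519. 221.] 36.9
moved px near glass [np.int64(9)]
drift [525.2 -66.4 110.7]
```

View pics/w4.png

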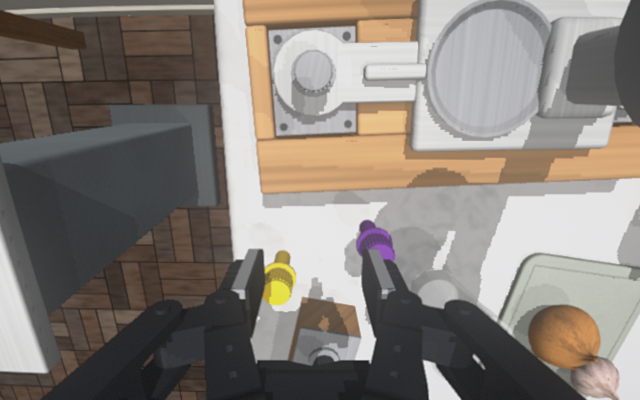

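The bolt stands upright at (314,70) with its knob top at 85 mm, the same height as in the rack. The drift is home in the rack, the glass is unmoved and the gripper is clear, so I'm handing in.

```bash
python3 -c "
from station import bot;print(bot.finish_job())"
```

```text
the job is handed in; nothing more can be done
None
```

I handed the job in at about 25 s of the 64 s allowed: the drift brought the press into line and is back in its rack socket, the bolt is home in the eye, and the glass has not moved; the hand-in returned no verdict.

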